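Free the ratchet pawl and push the hold-down arm onto the work

ROBOT

A 7-joint arm with a two-finger parallel gripper is mounted at the origin on a cart in front of the work surface, level with it; the furniture and walls round the work are solid. World frame = base frame: x ahead of the robot, y to its left, z up, the work surface at z = 0. Lengths are in mm, angles in rad, forces in N, time in s.
With the tool pointing down it reaches from about 425 to 800 mm from the base axis. Payload 8.3 kg.
Tool frame: the origin (TCP) lies at the very end of the fingers, on their centre line; the grasp point (between the pads) lies 19 mm behind it (manip.tcp_to_grasp is the distance from the TCP to the grasp point, in mm); z points along the fingers, y is the line along which they close (so a half turn about z gives the same grasp; the last joint's range is limited). The gripper opens to 85 mm and grips with 20 to 120 N. Pads are 22 mm wide; open, the fingers measure 114 mm over their backs; the gripper's body (76 mm by 85 mm) begins 54 mm behind the grasp point. The pads swing forward as they close: fully open they stand 13 mm farther back than shut.
Start: joints at [-1.285, 0.383, 0.016, 1.37, -0.006, 1.388, -0.046], TCP at [213.554, 587.365, 231.279] pointing down, gripper open.
Joint ranges: [-2.95, 2.95], [-0.25, 2.06], [-1.52, 1.56], [0.18, 2.33], [-1.44, 4.58], [0.02, 2.06], [-3.01, 3.01]. Speed limits (rad/s): [2.39, 2.39, 3.01, 3.01, 3.14, 3.14, 3.14].

INTERFACE

Orientations are given as a unit quaternion [w, x, y, z].
In Python, from workcell import manip, fingers, planner, viewer gives the robot as it stands. Calls block until the motion is done:
- manip.move_pose(position, orientation): joint-space move of the TCP to a pose.
- manip.movel(position, vel=150, attitude=None, guard=None): straight line of the TCP; attitude=None keeps the orientation; vel is the mean speed in mm/s. With guard (N) it stops when the force on the tool has changed by that much, and returns True; else False.
- manip.movej(angles): joint-space move.
- fingers.grip(opening, newtons=None): opening from 0.0 (shut) to 1.0 (fully open); newtons is the grip in N (None keeps the last); returns when the fingers have stopped.
- manip.hold(seconds).
- planner.inverse_kinematics(position, orientation): joint angles nearest the present ones, or None.
- manip.observe(): the state.
- viewer.get_image(name): name is "side" or "top"; returns (picture, depth): 400x640x3 uint8, red, green, blue; 400x640 float32, mm along the optical axis (not along the pixel's ray), 0 where there is no reading.
- viewer.camera_params(name): a dict with "mtx" (3x3 intrinsics, pixels), "T" (4x4, takes a point from camera to world coordinates). Camera axes: x right, y up, looking along -z (the intrinsics and any distortion apply to the point x, -y, -z); pixel columns grow to the right and rows downward; lengths in mm; the calibration is good to about 2 mm. A picture is of the moment at which its call begins. camera_params takes no time and is no camera call.
A pose or a line that the arm cannot do raises manip.MotionError and nothing moves.
- manip.close_job(): hands the job in; it is judged then, once.
The state is a dict: "time_s": time; "qpos": joint angles; "dq": joint speeds; "joint_torque": joint torques, N m; "tcp_pos": TCP position; "ee_rot": TCP orientation; "wrist_force": force on the tool from outside, world axes, zero at the start; "torque": the same for the moment, N m; "gripper_width": opening from 0.0 (shut) to 1.0 (fully open); "gripper_force": force on a finger pad.
Only numpy, scipy, OpenCV 4.12 (cv2) and the standard library are available. Lean on these libraries where they do the work, as an engineer would, in place of code of your own. Each camera call takes 0.05 s, during which the arm holds its last target. There are 200 camera calls.

TASK

The arm of the ratchet hold-down is caught in its raised position above the flange blank. Press the pad on the tail of the pawl all the way down so that the pawl is out of the teeth, then push the arm down by the pad at its end until its rubber foot sits on the blank. Only press and push: grasp and lift nothing, do not raise the arm, and leave the blank and the small things around the fixture where they are.

Things in the scene. Friction and masses are not known exactly. Their poses are not given: they have to be found in the camera images.
- ratchet_stand: Grey steel stand of the hold-down, bolted to the bench: base plate 85 (x) x 200 (y) x 10 mm, which reaches from 155 mm on its -y side to 45 mm on its +y side; two low double posts carry the pins. Origin on the bench directly under the arm's pin; z up; its y axis runs level along the hold-down, from the pawl's tail (-y) to the end of the arm (+y). Arm and pawl both turn in its y-z plane about pins along its x axis. It may stand turned up to 0.35 rad.
- hold_arm (a joint): Angle of the dark steel arm above level (rad): it starts raised at 0.65 to 0.70, caught by the pawl at 0.60 (it gives some 0.05 more under 25 N) until the pawl is freed; about 0 when the arm is level and the foot sits on the 8 mm blank. It can be raised to 0.8 at most. Its pin is stiff: the arm stays where it is left, and goes down under some 2 to 5 N at its end pad once the pawl is free.
- pawl (a joint): Angle of the pawl (rad): 0 = its nose is in the teeth of the wheel; grows as the tail goes down; clear of the teeth above 0.2; stop at 0.40. Stiff on its pin: it stays where it is left, and takes about 5 N at its tail pad.
- pawl_tail (a point): Centre of the top face of the black rubber pad on the tail of the pawl (pad 36 mm along the stand's x, 32 mm along its y, 8 mm thick), about 121 mm above the bench at the start and 95 mm when fully pressed; moves with the pawl. Lies 65 mm from the pawl's pin on the stand's -y side.
- pawl_pin (a point): Centre of the pawl's pin, fixed to the stand, 109 mm above the bench and 55 mm to the stand's -y side of the arm's pin. The pawl's nose reaches 60 mm from here toward +y and rests on top of the toothed wheel; freed, it rises to about 150 mm above the bench.
- push_pad (a point): Centre of the top face of the black rubber push pad at the free end of the arm (pad 44 mm across, 36 mm along the arm, 9 mm thick; its face is level when the arm is half-way down, at 0.33 rad). Moves with the arm, 168 mm from the arm's pin: some 185 mm above the bench at the start, some 82 mm when the arm is down.
- main_pin (a point): Centre of the arm's pin, fixed to the stand, 75 mm above the bench; the toothed wheel round it has a radius of 41 mm. The arm turns about it.
- foot (a point): Centre of the underside of the round rubber foot (26 mm diameter) that hangs 67 mm below the arm, 125 mm from the arm's pin along the arm.
- flange_blank: Loose ground steel disc, 145 mm diameter, 8 mm thick, flat on the bench under the foot; origin at the centre of its underside.
- hole_saw: Bystander: loose hole saw standing teeth up, 44 mm diameter, 46 mm high; origin at the centre of its underside.
- bolt_m10: Bystander: loose M10 bolt standing on its head, 42 mm high; origin at the centre of its underside.
- tape_white: Bystander: small loose white tape roll lying flat, 52 mm diameter, 22 mm high; origin at the centre of its underside.
- hex_nut_1: Bystander: loose hex nut, 22 mm across, 10 mm high; origin at the centre of its underside.
- teal_guide: Bystander: loose teal drilling guide plate, 36 x 90 x 11 mm; origin at the centre of its underside.
Things that resemble listed ones, but are neither listed nor needed, are in the scene too. There is more than one size of the flange_blank; the job needs the larger.

How it is judged:
By the outcome, as a careful person would: the job done as asked, in the order asked, and still so for the second after the job is handed in, with the robot touching nothing.
It also fails if it takes over 48 s, if anything falls off the work surface, if the arm or the gripper's body presses on something with over 40 N, if the wrist force passes 120 N, or if a joint passes its speed limit or range.

## Working session

There is one attempt and no reset: what is moved stays moved. The work goes in short steps, each a Python script; the robot and the scene stay as the last script left them, time stands still between calls to the robot, and variables do not carry over. Pictures are saved under pics/ and viewed, at most 10 in all, crops included, and the job is handed in when it is done.

```bash
mkdir -p pics; ls
cat > h.py <<'E'
import numpy as np, cv2
from workcell import manip, fingers, planner, viewer
def cloud(n):
    im,d=viewer.get_image(n); p=viewer.camera_params(n); K=p["mtx"]
    v,u=np.mgrid[:400,:640]
    P=np.stack([(u-K[0][2])/K[0][0]*d,-(v-K[1][2])/K[1][1]*d,-d,np.ones_like(d)],-1)@np.array(p["T"]).T
    W=P[...,:3]; W[d==0]=np.nan
    return im,W
E
python3 - <<'E'
from h import *
for n in("side","top"):
    im,W=cloud(n); cv2.imwrite(f"pics/{n}0.png",im[...,::-1]); np.save(n+"0.npy",W); p=viewer.camera_params(n);print(p)
print(manip.observe())
E
```

```text
pics
{'mtx': array([[486.75142726,   0.        , 323.26262817],
       [  0.        , 486.75142726, 197.348052  ],
       [  0.        ,   0.        ,   1.        ]]), 'T': array([[-4.63784120e-02,  8.31627480e-01, -5.53393871e-01,
         9.55433381e+01],
       [-9.98778827e-01, -4.80481121e-02,  1.14993061e-02,
        -3.51815986e+01],
       [-1.70263918e-02,  5.53251401e-01,  8.32840314e-01,
         8.24403966e+02],
       [ 0.00000000e+00,  0.00000000e+00,  0.00000000e+00,
         1.00000000e+00]])}
{'mtx': array([[481.90307821,   0.        , 314.67484945],
       [  0.        , 481.90307821, 196.96837541],
       [  0.        ,   0.        ,   1.        ]]), 'T': array([[-2.39674155e-02,  9.94893175e-01, -9.80465865e-02,
         4.47961391e+02],
       [-9.99661285e-01, -2.28555982e-02,  1.24473342e-02,
        -3.41944261e+01],
       [ 1.01428545e-02,  9.83117072e-02,  9.95103980e-01,
         9.91669401e+02],
       [ 0.00000000e+00,  0.00000000e+00,  0.00000000e+00,
         1.00000000e+00]])}
{'time_s': 0.1, 'qpos': array([-1.28494054,  0.3841508 ,  0.0163874 ,  1.37103558, -0.00631208,
        1.38816055, -0.04649832]), 'dq': array([ 4.60633102e-04, -5.95689825e-05, -9.11841401e-04, -3.04707862e-03,
        3.62665181e-04, -1.80728037e-03, -5.24558518e-04]), 'joint_torque': array([ 2.44797935e-03, -6.29135728e+01,  8.47128779e-01, -3.72755313e+01,
        1.68664270e-02,  1.06150753e-02,  5.73914940e-05]), 'tcp_pos': array([213.3985469, 586.9785201, 230.3870855]), 'ee_rot': array([-1.40295392e-04,  1.73470077e-01,  9.84838771e-01, -8.41025901e-04]), 'wrist_force': array([-0.18399061,  0.53827143, -0.34614106]), 'torque': array([-0.00584185,  0.03250022,  0.00629313]), 'gripper_force': 0.0, 'gripper_width': 1.0005663989587374}
```

View pics/side0.png

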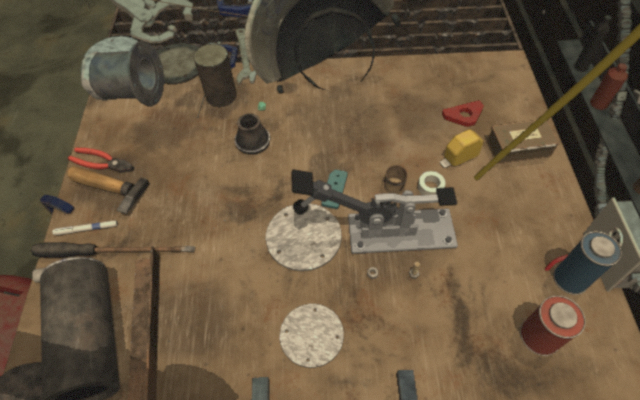

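View pics/top0.png

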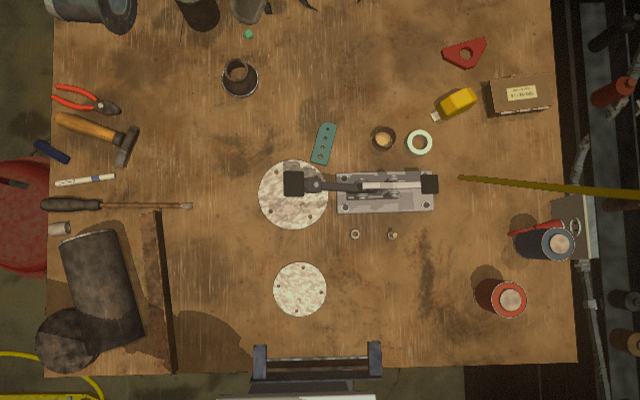

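The pads are at about (293,184) for the push pad and (429,184) for the tail pad in the top view, and (303,181) and (447,196) in the side view. The large blank is at (294,194).

Run:
```python
from h import *
W=np.load("top0.npy"); S=np.load("side0.npy")
T=cv2.imread("pics/top0.png").max(-1); I=cv2.imread("pics/side0.png").max(-1)
def pad(W,G,u,v,z0,z1,r=16):
    w=W[v-r:v+r,u-r:u+r]; g=G[v-r:v+r,u-r:u+r]
    m=(g<48)&(w[...,2]>z0)&(w[...,2]<z1); p=w[m]; 
    print(len(p),np.median(p,0),p.min(0),p.max(0), 'minAreaRect',cv2.minAreaRect(p[:,:2].astype(np.float32)))
    return np.median(p,0)
for W_,G,a,b in((W,T,(293,184),(429,184)),(S,I,(302,181),(447,196))):
    p=pad(W_,G,*a,150,215);t=pad(W_,G,*b,100,140)
    d=p-t; print(np.hypot(d[0],d[1]),np.arctan2(-d[0],d[1]))
# base plate
m=(W[...,2]>7)&(W[...,2]<14)&(np.arange(640)[None]>325)&(np.arange(640)[None]<450)&(np.arange(400)[:,None]>160)&(np.arange(400)[:,None]<225)
print(cv2.minAreaRect(W[m][:,:2].astype(np.float32)))
# heights of pole
for u in(470,500,540): print(W[int(178+(u-460)*.1),u])
# max heights around the tool corridors
for nm,X in(("t",W),("s",S)):
    q=X.reshape(-1,3);q=q[(abs(q[:,0]-470)<170)&(q[:,1]>-420)&(q[:,1]<250)&(q[:,2]>60)]
    H,_,_=np.histogram2d(q[:,1],q[:,0],bins=[np.arange(-420,251,40),np.arange(300,641,40)])
    print(H.astype(int)[:4])
```

```text
2 [531.5057303   -9.67969373 185.57281985] [531.49453114 -24.69278421 182.11980032] [531.51692947   5.33339676 189.02583939] minAreaRect ((531.5057373046875, -9.679693222045898), (30.026187896728516, 0.0), 90.0427474975586)
1 [ 540.4346864  -241.42055947  118.59897944] [ 540.4346864  -241.42055947  118.59897944] [ 540.4346864  -241.42055947  118.59897944] minAreaRect ((540.4346923828125, -241.42056274414062), (0.0, 0.0), 0.0)
231.91281791814433 0.03851086642519703
389 [548.77255115 -11.31510713 187.427643  ] [529.46882099 -28.32585437 162.0576683 ] [571.32622366   4.53651717 194.03013137] minAreaRect ((550.24755859375, -11.852054595947266), (42.079898834228516, 32.54594421386719), 1.3397819995880127)
218 [ 552.15466984 -256.31237333  121.83385202] [ 536.68853284 -270.38292145  118.44197165] [ 569.14864933 -242.94302921  125.14488848] minAreaRect ((552.5737915039062, -256.5129699707031), (26.790502548217773, 32.3022346496582), 86.2282943725586)
245.0206096885862 0.013803843260418138
((562.4498901367188, -180.37420654296875), (220.41851806640625, 107.76347351074219), 88.5142593383789)
[ 549.51712658 -301.60389643  204.06690757]
[ 533.60411876 -318.59034811  284.85769941]
[ 516.83883712 -336.40686898  370.03319085]
[[370 411   0   0   0   0   0   0]
 [165 207   0   0 395 398   0   0]
 [  0   0   0   0   0 405 160   0]
 [  0   0   0   0   0  13 149   0]]
[[743 491   0   0   0   0   0   0]
 [331 201   0   0 497 525   0   0]
 [  0   0   0   0   0 498 227   0]
 [  0   0   0   0   0  24 150   0]]
```

Run:
```python
from h import *
for n in("top","side"):
    W=np.load(n+"0.npy"); im=cv2.imread(f"pics/{n}0.png")
    hsv=cv2.cvtColor(im,cv2.COLOR_BGR2HSV)
    m=(hsv[...,0]>18)&(hsv[...,0]<35)&(hsv[...,1]>150)&(W[...,2]>100)
    p=W[m]; p=p[(p[:,0]>300)&(p[:,1]<-260)]
    l=cv2.fitLine(p.astype(np.float32),cv2.DIST_HUBER,0,.01,.01).ravel()
    print(n,len(p),l,p[p[:,2].argmin()],p[p[:,2].argmax()])
    q=W.reshape(-1,3);q=q[(abs(q[:,0]-500)<250)&(q[:,2]>150)&(q[:,1]>-300)&(q[:,1]<500)]
    H,_,_=np.histogram2d(q[:,0],q[:,1],bins=[np.arange(250,751,50),np.arange(-300,501,100)]);print(H.astype(int))
Q=np.load("top0.npy")
from scipy.spatial.transform import Rotation as R
for x,y,z in((550,-257,250),(550,-257,110),(552,-50,250),(550,-20,90)):
  for yaw in(0,np.pi/2):
    for tilt in(0,.3,.5): # about world x: tool leans body toward +y
      r=R.from_euler('x',-tilt)*R.from_euler('z',yaw)*R.from_euler('x',np.pi)
      s=planner.inverse_kinematics([x,y,z],r.as_quat(scalar_first=True)); print(x,y,z,yaw,tilt,r.as_matrix()[:,2].round(2),None if s is None else np.round(s,2))
```

```text
top 1718 [-2.0058130e-01 -1.7441827e-01  9.6402562e-01  5.1053928e+02
 -3.4487131e+02  4.1012704e+02] [ 902.29628496 -578.89745307  113.55093824] [ 489.24140976 -363.22546657  517.37846289]
[[  0   0   0   0   0   0   0   0]
 [  0   0   0   0   0   0   0   0]
 [  0   0   0   0   0   0   0   0]
 [  0   0   0   0   0   0   0   0]
 [  0   0   0   0   0   0   0   0]
 [  0   0 294  59   0   0   0   0]
 [ 49   0 373  71   0   0   0   0]
 [  0   0   0   0   0   0   0   0]
 [  0   0   0   0   0   0   0   0]
 [  0   0   0   0   0   0   0   0]]
side 1483 [-1.9372316e-01 -1.9267990e-01  9.6194893e-01  5.1388843e+02
 -3.4113934e+02  3.8134271e+02] [1044.65033487 -582.87003287  117.21995095] [ 492.58337085 -363.57533227  509.79495015]
[[  0   0   0   0   0   0   0   0]
 [  0   0   0   0   0   0   0   0]
 [  0   0   0   0   0   0   0   0]
 [  0   0   0   0   0   0   0   0]
 [  0   0   0   0   0   0   0   0]
 [  0   0 420  39   0   0   0   0]
 [ 33   0 339  38   0   0   0   0]
 [  0   0   0   0   0   0   0   0]
 [  0   0   0   0   0   0   0   0]
 [  0   0   0   0   0   0   0   0]]
550 -257 250 0 0 
[... 1396 characters left out ...]
963267948966 0.3 [ 0.   -0.3  -0.96] [-0.72  0.26  0.69  1.59  0.14  1.36 -0.08]
552 -50 250 1.5707963267948966 0.5 [ 0.   -0.48 -0.88] [-0.8   0.3   0.65  1.6   0.32  1.39 -0.23]
550 -20 90 0 0 [ 0. -0. -1.] [-0.7   0.45  0.87  1.79 -0.39  1.08 -1.27]
550 -20 90 0 0.3 [ 0.   -0.3  -0.96] [-0.77  0.44  0.7   1.78  0.02  1.05 -1.69]
550 -20 90 0 0.5 [ 0.   -0.48 -0.88] [-0.8   0.49  0.61  1.77  0.24  1.1  -1.92]
550 -20 90 1.5707963267948966 0 [ 0. -0. -1.] [-0.61  0.41  0.74  1.79 -0.31  1.06  0.24]
550 -20 90 1.5707963267948966 0.3 [ 0.   -0.3  -0.96] [-0.69  0.42  0.6   1.78  0.08  1.05 -0.17]
550 -20 90 1.5707963267948966 0.5 [ 0.   -0.48 -0.88] [-0.77  0.48  0.56  1.76  0.27  1.1  -0.38]
```

```bash
cat >> h.py <<'E'
from scipy.spatial.transform import Rotation as R
def quat(t): return (R.from_euler('x',-t)*R.from_euler('z',np.pi/2)*R.from_euler('x',np.pi)).as_quat(scalar_first=True)
def st(*a):
    o=manip.observe(); print(*a,round(o["time_s"],2),o["tcp_pos"].round(1),o["wrist_force"].round(1)); return o
E
python3 - <<'E'
from h import *
fingers.grip(0.0)
o=manip.observe(); p=o["tcp_pos"].copy()
manip.movel([p[0],p[1],350]); st()
q=quat(.35); ax=np.array([0,np.sin(.35),np.cos(.35)])
P=np.array([552.3,-260,130.])
manip.move_pose(P+ax*150,q); st()
manip.movel(P+ax*25); st("above")
for n in("side",):
    im,W=cloud(n); cv2.imwrite("pics/side1.png",cv2.resize(im[100:260,340:540],(800,640))[:600,:,::-1])
E
```

```text
1.81 [213.5 587.1 348.9] [ 0.7 -0.8  0.1]
4.83 [ 552.8 -207.6  270.8] [ 0.2 -0.3  0.2]
above 5.82 [ 552.9 -251.3  154.3] [ 0.2  0.3 -0.1]
```

View pics/side1.png

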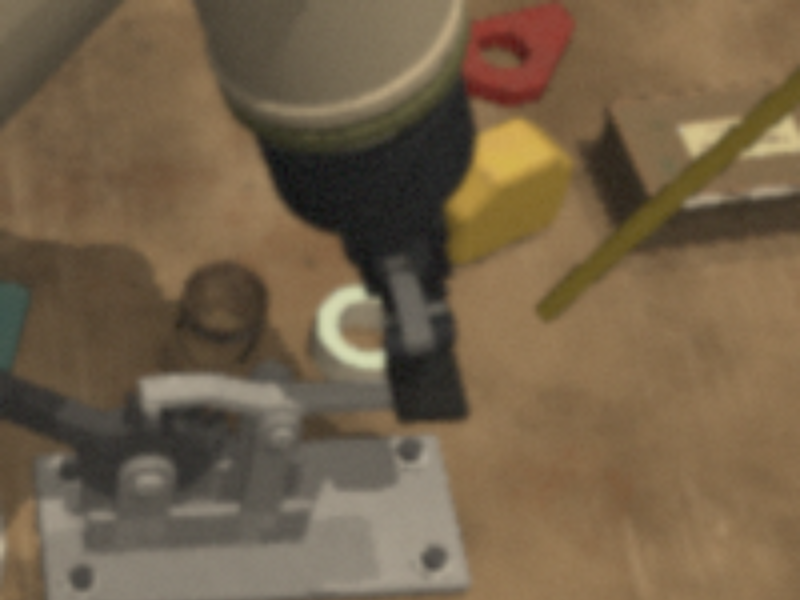

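The fingertip (crop px (415,340)) is above the tail pad (430,385), and the pole tip (545,310) is well clear of it. I'll press now.

Run:
```python
from h import *
P=np.array([552.3,-259,154.])
manip.movel(P)
print(manip.movel([P[0],P[1],105],vel=25,guard=3)); o=st("contact")
z=o["tcp_pos"][2]
while z>86:
    z-=4
    hit=manip.movel([P[0],P[1],z],vel=25,guard=22); o=st(z,hit)
    if hit or o["wrist_force"][2]>20: break
```

```text
True
contact 7.33 [ 552.2 -259.2  122.4] [ 0.1 -0.   1.1]
118.37559936015809 False 7.64 [ 552.2 -259.3  118.3] [ 0.4 -1.2  1.9]
114.37559936015809 False 7.95 [ 552.2 -259.1  114.3] [-0.6 -2.   1.5]
110.37559936015809 False 8.26 [ 552.2 -258.8  110.2] [ 0.  -2.3  1.3]
106.37559936015809 False 8.57 [ 552.3 -258.6  106.1] [-1.1 -1.   0.9]
102.37559936015809 False 8.88 [ 552.4 -258.5  102.1] [ 0.7 -0.5  0.7]
98.37559936015809 False 9.18 [ 553.1 -259.6   99.4] [-1.3  0.5  8.2]
94.37559936015809 True 9.39 [ 554.  -261.5   98.7] [-2.1 -0.8  7.9]
```

Run:
```python
from h import *
o=manip.observe(); p=o["tcp_pos"]; ax=np.array([0,np.sin(.35),np.cos(.35)])
manip.movel(p+[0,0,15],vel=60); manip.movel(p+ax*150,vel=250); manip.move_pose([551,-60,290],quat(0)); st()
im,W=cloud("side"); cv2.imwrite("pics/side2.png",cv2.resize(im[130:270,280:480],(800,560))[...,::-1])
G=im.max(-1)
for b,z0,z1 in(((302,181),120,215),((447,200),80,140)):
    u,v=b;r=20;w=W[v-r:v+r,u-r:u+r];m=(G[v-r:v+r,u-r:u+r]<48)&(w[...,2]>z0)&(w[...,2]<z1);q=w[m];print(len(q),np.median(q,0))
```

```text
11.16 [550.4 -61.7 288.5] [-1.4 -0.2 -0.3]
310 [541.11415671 -24.94356001 182.11599201]
207 [ 551.64236114 -253.88105593   97.00658475]
```

View pics/side2.png

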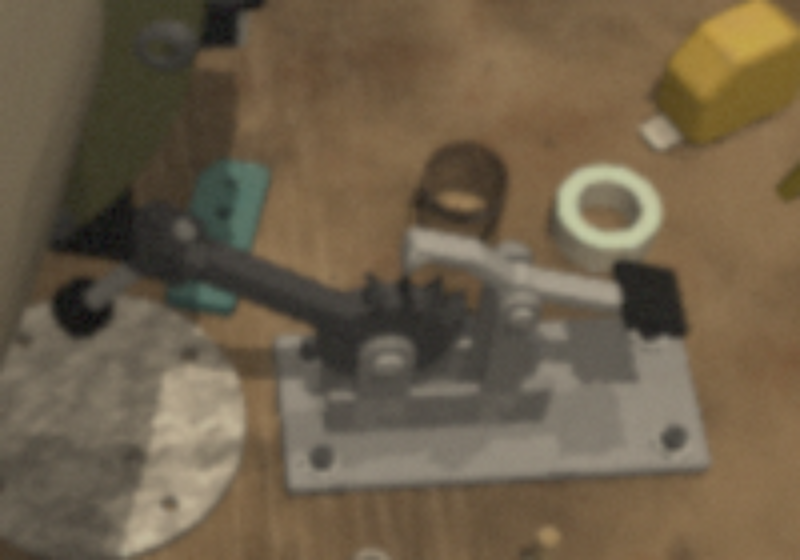

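The pawl's tail is now at z≈97, against its stop. The nose at crop (410,245) is clear of the wheel teeth. The arm is still raised. Next I'll push it down along its arc.

Run:
```python
from h import *
pin=np.array([550.7,-136.5,75.])
def at(phi): 
    h=168*np.cos(phi); return np.array([pin[0]-.015*h,pin[1]+h,pin[2]+168*np.sin(phi)])
p=at(.73)
manip.movel([p[0],p[1],215]); st()
print(manip.movel([p[0],p[1],p[2]-5],vel=30,guard=3)); o=st("contact")
for phi in np.arange(.66,-.08,-.07):
    t=at(phi); end=phi<.12
    hit=manip.movel(t,vel=20 if end else 45,guard=15); o=st(round(phi,2),hit,t.round(0))
    if hit: break
```

```text
11.96 [549.1 -12.2 215.5] [0.7 0.3 1. ]
True
contact 12.8 [548.6 -11.  187.5] [ 0.5 -0.7  0.7]
0.66 False [549.  -4. 178.] 13.22 [548.4  -3.4 177.5] [-0.3 -0.1 -0.3]
0.59 False [549.   3. 168.] 13.62 [548.4   3.5 168.1] [ 1.  -0.   0.5]
0.52 False [549.   9. 158.] 14.03 [548.3   9.7 158.1] [ 0.   0.5 -0.4]
0.45 False [548.  15. 148.] 14.44 [548.2  15.1 147.6] [-0.3 -1.   0.3]
0.38 False [548.  20. 137.] 14.85 [548.1  19.8 136.9] [-0.5  0.   0.9]
0.31 False [548.  23. 126.] 15.26 [548.   23.6 125.8] [-0.1  0.1 -0.6]
0.24 False [548.  27. 115.] 15.67 [547.9  26.8 114.5] [ 0.1  0.3 -0.8]
0.17 False [548.  29. 103.] 16.07 [547.9  29.1 103. ] [-1.3 -0.9 -0.4]
0.1 False [548.  31.  92.] 16.82 [548.   30.8  91.6] [ 0.5 -0.3  0.6]
0.03 True [548.  31.  80.] 17.3 [548.2  31.3  83.2] [-3.1  0.6  8.9]
```

Run:
```python
from h import *
hit=manip.movel([548.2,31.3,80.5],vel=10,guard=12); o=st(hit)
p=o["tcp_pos"]; manip.movel([p[0],p[1],250],vel=200); manip.move_pose([420,320,300],quat(0)); st()
for n in("side","top"):
    im,W=cloud(n); G=im.max(-1); W0=np.load(n+"0.npy")
    c=im[130:290,250:470] if n=="side" else im[110:250,240:450]
    cv2.imwrite(f"pics/{n}3.png",cv2.resize(c,None,fx=3.6,fy=3.6)[...,::-1])
    m=(abs(W[...,0]-549)<26)&(abs(W[...,1]-32)<30)&(W[...,2]>60)&(W[...,2]<120)&(G<48);q=W[m]
    print(n,len(q),np.median(q,0) if len(q) else 0)
```

```text
True 17.51 [548.2  31.3  83.2] [-3.8  1.1  9.2]
19.71 [420.9 318.5 299.7] [-0.  -0.4  0.5]
side 297 [549.25876313  26.6910618   82.88273373]
top 1 [531.40123626  14.65498857  80.86058587]
```

View pics/side3.png

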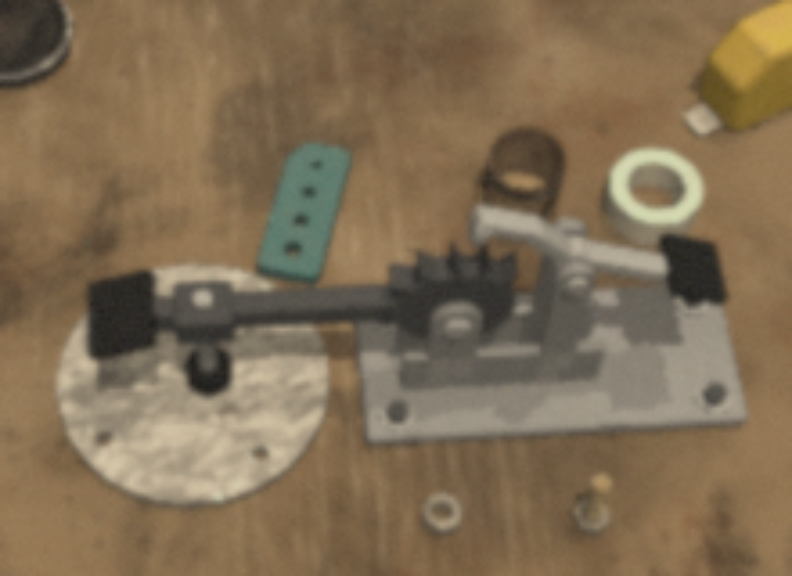

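View pics/top3.png

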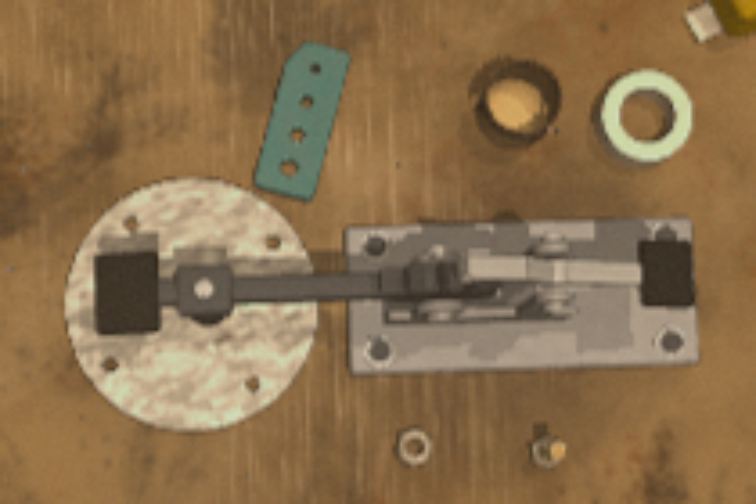

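The arm is level with its foot on the blank (crop (208,370) in the side view). The push pad is at z≈83, the second press did not move it any further, and the surrounding items look undisturbed.

```bash
python3 -c "
from h import *
print(manip.close_job())"
```

```text
the job is handed in; nothing more can be done
None
```

I pressed the pawl's tail pad down to its stop, which freed the teeth, then pushed the arm down until its foot sat on the large blank. Nothing else appeared to move in the final pictures, and the job was handed in at about 20 s with the robot clear.

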